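Load the condiment lift and hold it up at its second stop

ROBOT

A 6-joint arm with a two-finger parallel gripper is mounted at the origin on a cart in front of the work surface, level with it; the furniture and walls round the work are solid. World frame = base frame: x ahead of the robot, y to its left, z up, the work surface at z = 0. Lengths are in m, angles in degrees, forces in N, time in s.
With the tool pointing down it reaches from about 0.275 to 1 m from the base axis. Payload 8.4 kg.
Tool frame: the origin (TCP) lies at the very end of the fingers, on their centre line; the grasp point (between the pads) lies 19 mm behind it; z points along the fingers, y is the direction in which the jaws open and shut (so a half turn about z gives the same grasp; the last joint's range is limited). The gripper opens to 85 mm and grips with 20 to 120 N. Pads are 22 mm wide; open, the fingers measure 114 mm over their backs; the gripper's body (76 mm by 85 mm) begins 54 mm behind the grasp point. The pads swing forward as they close: fully open they stand 13 mm farther back than shut.
Start: joints at [-65.226, 20.225, 93.587, -0, 66.188, -0.138], TCP at [0.263, -0.567, 0.231] pointing down, gripper open.
Joint ranges: [-150.9, 150.9], [-52.94, 120.26], [3.33, 152.33], [-74.26, 254.26], [0, 154.13], [-172.89, 172.89]. Speed limits (degrees/s): [127.2, 127.2, 159.86, 180, 180, 180].

INTERFACE

Orientations are given as a 3x3 rotation matrix whose columns are the frame's x, y, z axes.
In Python, from workcell import movep, servo_line, move_j, command_gripper, wait, ik, state, capture, camera_params, Unreachable, job_done, silhouettes, mark_of gives the robot as it stands. Calls block until the motion is done:
- movep(position, orientation): joint-space move of the TCP to a pose.
- servo_line(position, orientation=None, rate=0.15): straight line of the TCP; orientation=None keeps the orientation; rate is the mean speed in m/s.
- move_j(angles): joint-space move.
- command_gripper(opening): opening from 0.0 (shut) to 1.0 (fully open); the grip force is fixed at half the most; returns when the fingers have stopped.
- wait(seconds).
- ik(position, orientation): joint angles nearest the present ones, or None.
- state(): the state.
- capture(name): name is "side" or "top" or "wrist"; returns (picture, depth): 480x640x3 uint8, red, green, blue; 480x640 float32, m along the optical axis (not along the pixel's ray), 0 where there is no reading.
- camera_params(name): a dict with "camera_matrix" (3x3 intrinsics, pixels), "T" (4x4, takes a point from camera to world coordinates). Camera axes: x right, y up, looking along -z (the intrinsics and any distortion apply to the point x, -y, -z); pixel columns grow to the right and rows downward; lengths in m; the calibration is good to about 2 mm. A picture is of the moment at which its call begins: read the wrist's pose just before it. camera_params takes no time and is no camera call; for the wrist camera it gives the pose at the moment of the call.
A pose or a line that the arm cannot do raises Unreachable and nothing moves.
- job_done(): hands the job in, once; it reports no verdict.
Trained networks look in the newest picture that a camera, given by its name, has taken for a name from the list of things; names that differ only in an ending like _2 or _b are one class to them, and where a whole thing is asked for, a point or a joint stands for the part that bears it (a point fixed in the world has none). Each returns a list of dicts, best first, with "conf" (0 to 1); they miss things now and then, are a little off and sometimes report something else, mostly with a low value. They report only what shows in the picture. A call takes as long as a camera call. They do not tell look-alikes from the thing itself.
- silhouettes(camera, query): "mask" (480x640 bool, what is visible of it) and "extent" ([left, top, right, bottom] in pixels, round what is visible of it).
- mark_of(camera, query): "pixel" ([column, row] in pixels: a listed point, or the origin of a listed thing).
The state is a dict: "t": time; "joint_positions": joint angles; "joint_velocities": joint speeds; "tau": joint torques, N m; "eef_pos": TCP position; "eef_rot": TCP orientation; "wrist_force": force on the tool from outside, world axes, zero at the start; "moment": the same for the moment, N m; "grip_width": opening from 0.0 (shut) to 1.0 (fully open).
Only numpy, scipy, OpenCV 4.12 (cv2) and the standard library are available. Lean on these libraries where they do the work, as an engineer would, in place of code of your own. Each camera call takes 0.05 s, during which the arm holds its last target. There are 200 camera calls.

TASK

Stand the salt shaker in the small nest and the green tin in the large nest of the condiment lift, upright and right down on the nest floors, while the lift is still down. Then squeeze the red release button in the lift's handle, pull the loaded lift up past its first stop to its second stop at the top of its travel, and finish holding it up there with the button still squeezed in and without letting go, so that I can wipe underneath. Do not tip the salt or the tin, and leave the teal cup, the lemon and the spice jar alone.

Things in the scene. Friction and masses are not known exactly. Their poses are not given: they have to be found in the camera images.
- stand: fixed stand of the lift: dark steel foot plate 100 x 130 x 8 mm with an aluminium guide column (30 x 40 mm, 150 mm high) in its middle, open at both sides, with three latch windows one above the other in its front plate. Origin: centre of the underside, on the worktop. x points away from the front (the side with the windows and the red button), y runs along the cross arm toward the small nest, z up.
- lift (a joint): height of the sliding carrier (0.41 kg empty) in m: 0 down, first stop 0.045, second stop 0.090 (hard end of travel). A brass latch tongue locks it at 0 and at each stop unless the button is in. With the button in it slides freely past the first stop (1.5 N friction, damping 20 N per m/s), carried by the hand alone; with the button let go between stops the tongue drags and may jam there.
- button (a joint): travel of the red release button in m: 0 out, 0.0065 fully in (end of travel); the latch is free from 0.0035. A spring pushes it out, 2 N at 0 and 7 N fully in.
- handle_mid (a point): centre of the black handle block on top of the mast, 30 (x) x 46 (y) x 42 (z) mm, axes as the stand; it is 176 mm above the worktop when the lift is down. Pinched from above across its x direction, with one finger on the red button and the other on the plain back face, the button is squeezed in by the grip and the handle is held.
- button_face (a point): centre of the outer face of the red button, 26 mm wide (y) x 24 mm high, on the front (-x) face of the handle at the handle's middle height; it stands 7 mm proud of that face when out and 0.5 mm when in, and moves along +x of the stand as it is pressed.
- small_nest (a point): centre of the floor of the small round white nest, 105 mm from the mast axis toward +y of the stand; inner diameter 49 mm, wall 3 mm, rim 14 mm above this floor and slightly flared (outer diameter 61 mm at the rim); the floor is 18 mm above the worktop when the lift is down. For the salt shaker.
- large_nest (a point): centre of the floor of the large round white nest, 105 mm from the mast axis toward -y of the stand; inner diameter 63 mm, wall 3 mm, rim 14 mm above this floor and slightly flared (outer diameter 75 mm at the rim); the floor is 18 mm above the worktop when the lift is down. For the green tin.
- salt_mid (a point): centre (half-way up) of the salt shaker: round, clear glass with a grey cap, 44 mm diameter up to 70 mm, then a cap of about 34 mm diameter, 90 mm high in all, about 0.1 kg; z is its upright axis. Starts standing on the worktop.
- tin_mid (a point): centre (half-way up) of the green food tin: round, 57 mm diameter, 72 mm high, about 0.18 kg; z is its upright axis. Starts standing on the worktop.
- cup: small teal cup with a handle, 59 x 83 x 52 mm, origin at the centre of its underside; bystander, leave it.
- lemon: yellow lemon, 78 x 55 x 56 mm, origin at the centre of its underside; bystander, leave it.
- spice: spice jar with a red cap, 45 mm diameter, 106 mm high, origin at the centre of its underside; bystander, leave it.
- carrier: the sliding carrier: mast, black handle with the red button, cross arm and both nests; origin on the mast axis at worktop height when the lift is down, axes as the stand
There are look-alikes about, which are no part of the job. Of the things that look like the part that bears tin_mid, the largest one is meant.

How it is judged (in metres and radians):
On the way, in this order (a step that is already met when the one before it is completed fails the run):
1. the salt shaker stands in the small nest and the tin in the large nest, with the lift down (horizontal distance between salt_mid and small_nest below 0.007 m and z of salt_mid in the frame of small_nest below 0.049 m and horizontal distance between tin_mid and large_nest below 0.007 m and z of tin_mid in the frame of large_nest below 0.04 m and value of joint lift below 0.004 m and value of joint button below 0.0025 m), for 0.2 s.
2. the release button is squeezed in (value of joint button above 0.0035 m and value of joint lift below 0.02 m), for 0.05 s.
3. the lift is past its first stop (value of joint lift above 0.052 m), for 0.05 s.
4. the lift is at its second stop (value of joint lift above 0.086 m), for 0.05 s.
At the end, for the whole second after the job is handed in: Lift held still above 0.086 m by fingers gripping the handle (over 3 N) with the button in beyond 3.5 mm (latch free); salt in the small nest, tin in the large one, each within 7 mm of its centre, 4 mm of its floor and 0.12 rad of upright (value of joint lift above 0.086 m and value of joint button above 0.0035 m and contact force between the fingers and carrier above 3 N and horizontal distance between salt_mid and small_nest below 0.007 m and z of salt_mid in the frame of small_nest below 0.049 m and angle between each of salt_mid, tin_mid's own z axis and vertical below 0.12 rad and horizontal distance between tin_mid and large_nest below 0.007 m and z of tin_mid in the frame of large_nest below 0.04 m and linear speed of carrier below 0.02 m/s); the arm keeps its last pose, push and grip.
It fails at once if the teal cup, the lemon or the spice jar is shifted by more than 30 mm (distance of any of cup, lemon, spice from where it was at the start of the episode above 0.03 m).
It fails at once if the salt shaker or the tin is tipped by more than 0.6 rad (angle between any of salt_mid, tin_mid's own z axis and vertical above 0.6 rad).
It also fails if it takes over 72 s, if anything falls off the work surface, if the arm or the gripper's body presses on something with over 40 N, if the wrist force passes 120 N, or if a joint passes its speed limit or range.

## Working session

There is one attempt and no reset: what is moved stays moved. The work goes in short steps, each a Python script; the robot and the scene stay as the last script left them, time stands still between calls to the robot, and variables do not carry over. Pictures are saved under pics/ and viewed, about 8 in all and at most 12, crops included, and the job is handed in when it is done.

```bash
mkdir -p pics; ls
python3 - <<'E'
from workcell import *
import cv2,numpy as np
ims=[]
for n in ["side","top"]:
    p,d=capture(n); np.save(f"pics/{n}_d.npy",d); ims.append(p)
    cv2.imwrite(f"pics/{n}0.png",p[:,:,::-1])
    c=camera_params(n); print(n,np.round(c["camera_matrix"],1).tolist(),np.round(c["T"],3).tolist(),[k for k in c])
    for q in ["stand","salt_mid","tin_mid","button_face","handle_mid","small_nest","large_nest","cup","lemon","spice"]:
        print(q,[(np.round(m["pixel"]).tolist(),round(m["conf"],2)) for m in mark_of(n,q)][:4], [(np.round(m["extent"]).tolist(),round(m["conf"],2)) for m in silhouettes(n,q)][:4] if q in("salt_mid","tin_mid") else "")
print(state()["t"])
E
```

```text
pics
side [[469.5, 0.0, 328.2], [0.0, 469.5, 240.3], [0.0, 0.0, 1.0]] [[-0.356, 0.836, -0.417, 0.094], [-0.934, -0.321, 0.154, 0.195], [-0.005, 0.445, 0.896, 1.067], [0.0, 0.0, 0.0, 1.0]] ['camera_matrix', 'T']
stand [([329.0, 276.0], 0.72)] 
salt_mid [([482.0, 224.0], 0.84)] [([471.0, 214.0, 496.0, 243.0], 0.75)]
tin_mid [([224.0, 304.0], 0.92), ([186.0, 337.0], 0.71), ([222.0, 353.0], 0.69)] [([210.0, 287.0, 243.0, 322.0], 0.85), ([211.0, 341.0, 231.0, 363.0], 0.74), ([174.0, 326.0, 199.0, 348.0], 0.62), ([390.0, 158.0, 408.0, 191.0], 0.3)]
button_face [([330.0, 256.0], 0.5)] 
handle_mid [([327.0, 245.0], 0.75)] 
small_nest [([289.0, 290.0], 0.91)] 
large_nest [] 
cup [([250.0, 238.0], 0.73)] 
lemon [([315.0, 224.0], 0.81)] 
spice [([395.0, 184.0], 0.8)] 
top [[437.7, 0.0, 322.1], [0.0, 437.7, 247.1], [0.0, 0.0, 1.0]] [[-0.018, 0.993, -0.113, 0.427], [-1.0, -0.019, -0.007, 0.005], [-0.009, 0.113, 0.994, 1.113], [0.0, 0.0, 0.0, 1.0]] ['camera_matrix', 'T']
stand [([307.0, 269.0], 0.63)] 
salt_mid [([474.0, 279.0], 0.71)] [([461.0, 270.0, 488.0, 284.0], 0.78)]
tin_mid [([205.0, 269.0], 0.94), ([191.0, 304.0], 0.6), ([168.0, 283.0], 0.51)] [([156.0, 277.0, 181.0, 291.0], 0.88), ([183.0, 297.0, 203.0, 318.0], 0.69), ([190.0, 254.0, 219.0, 278.0], 0.56)]
button_face [([306.0, 274.0], 0.37)] 
handle_mid [([307.0, 266.0], 0.83)] 
small_nest [([306.0, 266.0], 0.69), ([267.0, 272.0], 0.62)] 
large_nest [([351.0, 263.0], 0.84), ([248.0, 206.0], 0.68)] 
cup [([246.0, 207.0], 0.71), ([470.0, 276.0], 0.71)] 
lemon [([316.0, 213.0], 0.57)] 
spice [([410.0, 196.0], 0.85)] 
1.3
```

Run:
```python
import cv2,numpy as np
a=cv2.imread("pics/side0.png")[130:390,150:530];b=cv2.imread("pics/top0.png")[170:340,130:510]
a=cv2.resize(a,(560,383),interpolation=3); a=cv2.resize(cv2.imread("pics/side0.png")[140:380,150:530],(505,319),interpolation=3)
b=cv2.resize(b,(505,226),interpolation=3)
c=np.vstack([cv2.resize(cv2.imread("pics/side0.png")[150:370,160:510],(795,500)),])
cv2.imwrite("pics/v1.png",c)
cv2.imwrite("pics/v2.png",cv2.resize(cv2.imread("pics/top0.png")[170:340,140:510],(795,365),interpolation=3))
```

```text
(no output)
```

View pics/v1.png

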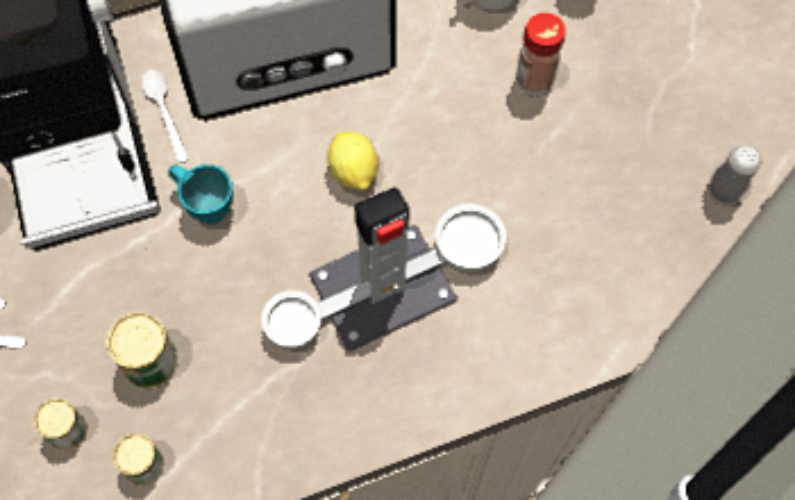

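View pics/v2.png

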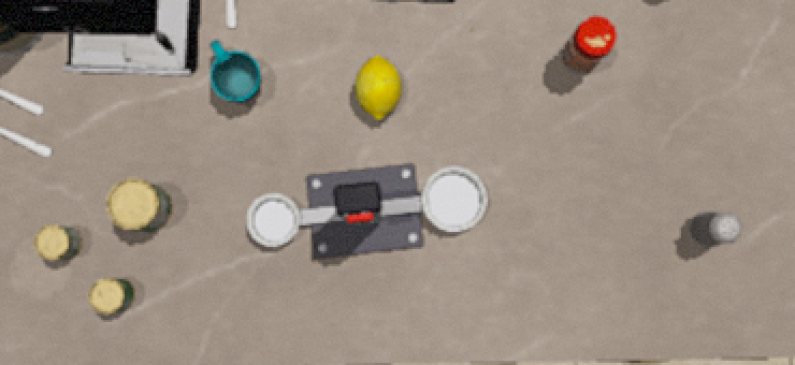

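Side view: three tins, the large one at side (221,303) / top (202,265), with small look-alikes at (186,337) and (222,353) in the side view. By the description the largest is the one meant. The salt is at side (482,224) / top (474,276). The small nest is at side (289,290), the large nest at side (367,254), and the button faces the robot.

```bash
cat > h.py <<'E'
from workcell import *
import numpy as np, cv2
from scipy.optimize import least_squares
def cloud(d,c):
    K,T=c["camera_matrix"],c["T"]; v,u=np.mgrid[:480,:640]
    P=np.stack([(u-K[0,2])/K[0,0]*d,-(v-K[1,2])/K[1,1]*d,-d],-1)
    W=P@T[:3,:3].T+T[:3,3]; W[d==0]=np.nan; return W
def project(X,c):
    K,T=c["camera_matrix"],c["T"]; p=(np.atleast_2d(X)-T[:3,3])@T[:3,:3]
    return np.stack([K[0,2]+K[0,0]*p[:,0]/-p[:,2],K[1,2]-K[1,1]*p[:,1]/-p[:,2]],-1)
def ray(px,c):
    K,T=c["camera_matrix"],c["T"]
    r=T[:3,:3]@np.array([(px[0]-K[0,2])/K[0,0],-(px[1]-K[1,2])/K[1,1],-1]); return T[:3,3],r/np.linalg.norm(r)
def tri(rs):
    A=sum(np.eye(3)-np.outer(r,r) for o,r in rs); b=sum((np.eye(3)-np.outer(r,r))@o for o,r in rs); return np.linalg.solve(A,b)
def at_z(px,c,z):
    o,r=ray(px,c); return o+r*(z-o[2])/r[2]
def down(yaw): # tool y (jaws) along yaw (deg), pointing down
    a=np.radians(yaw); y=np.array([np.cos(a),np.sin(a),0]); z=np.array([0,0,-1.]); return np.stack([np.cross(y,z),y,z],1)
E
python3 - <<'E'
from h import *
C={n:camera_params(n) for n in("side","top")}
W={n:cloud(np.load(f"pics/{n}_d.npy"),C[n]) for n in C}
def reg(n,u0,v0,u1,v1,zl,zh):
    w=W[n][v0:v1,u0:u1].reshape(-1,3); w=w[(w[:,2]>zl)&(w[:,2]<zh)]; return w
def circ(w,r):
    f=least_squares(lambda p:np.hypot(w[:,0]-p[0],w[:,1]-p[1])-r,w[:,:2].mean(0),loss="soft_l1",f_scale=.002); return np.round(f.x,4)
B={"tin":((205,285,247,325),(185,250,225,282)),"salt":((466,208,502,250),(456,262,492,292)),"handle":((310,228,346,262),(290,250,322,276)),"small":((272,276,305,308),(252,256,284,290)),"large":((348,238,388,274),(332,244,372,282))}
for k,bb in B.items():
    for n,b in zip(("side","top"),bb):
        w=reg(n,*b,.012 if k in("small","large") else .05,.25)
        zt=np.percentile(w[:,2],[5,50,95])
        print(k,n,len(w),"z",np.round(zt,3),end=" ")
        t=w[w[:,2]>zt[2]-.008]
        c,s,_=cv2.minAreaRect(t[:,:2].astype(np.float32)*1000); print("top median",np.round(np.median(t,0),3),"rect",np.round(c,1),np.round(s,1),round(_,1), end=" ")
        if k in("small","large"):
            t=w[w[:,2]>.026]; print("rim circ",circ(t,.0275 if k=="small" else .0345),len(t), end="")
            f=w[w[:,2]<.024];print(" floor",np.round(np.median(f,0),4),end="")
        print()
for n in C:
    w=W[n][150:380,160:500].reshape(-1,3); t=w[abs(w[:,2])<.01]; print(n,"table z",np.median(t[:,2]))
E
```

```text
tin side 573 z [0.056 0.069 0.073] top median [0.508 0.302 0.069] rect [506.8 301.9] [56.5 55.6] 35.4 
tin top 498 z [0.059 0.07  0.074] top median [0.508 0.301 0.07 ] rect [508.7 300.9] [55.9 55.4] 87.2 
salt side 241 z [0.053 0.08  0.089] top median [ 0.466 -0.349  0.086] rect [ 466.1 -349.7] [27.8 31. ] 5.7 
salt top 230 z [0.054 0.083 0.091] top median [ 0.468 -0.352  0.087] rect [ 468.4 -352.2] [27.9 28.1] 89.0 
handle side 587 z [0.11  0.189 0.198] top median [0.497 0.047 0.196] rect [497.3  46.6] [33.9 46.6] 10.8 
handle top 375 z [0.175 0.197 0.2  ] top median [0.499 0.045 0.197] rect [499.2  44.8] [30.3 45.8] 6.0 
small side 532 z [0.015 0.019 0.033] top median [0.499 0.149 0.031] rect [490.6 150.5] [56.5 59.7] 72.2 rim circ [0.4889 0.151 ] 165 floor [0.4912 0.1482 0.0182]
small top 490 z [0.016 0.02  0.034] top median [0.49  0.152 0.032] rect [489.1 149.6] [59.7 57.1] 89.3 rim circ [0.4893 0.149 ] 160 floor [0.4907 0.1486 0.0187]
large side 750 z [0.015 0.019 0.032] top median [ 0.519 -0.063  0.03 ] rect [509.3 -57.9] [72.9 72.4] 23.7 rim circ [ 0.5089 -0.058 ] 200 floor [ 0.5093 -0.0563  0.0181]
large top 739 z [0.016 0.02  0.034] top median [ 0.513 -0.062  0.031] rect [509.8 -60.1] [72.  72.5] 88.3 rim circ [ 0.5093 -0.0597] 204 floor [ 0.5092 -0.0579  0.0186]
side table z 3.886496500071779e-05
top table z 0.0008236107898035305
```

Run:
```python
from h import *
s=state(); print(np.round(s["eef_rot"],2).tolist())
for y in (5.5,185.5):
    for p in ([.467,-.351,.2],[.49,.15,.2],[.508,.3015,.2],[.499,.045,.16],[.499,.045,.25]):
        q=ik(p,down(y)); print(y,p,None if q is None else np.round(q,1))
y=5.5 if abs(ik([.49,.15,.2],down(5.5))[5])<abs(ik([.49,.15,.2],down(185.5))[5]) else 185.5
movep([.467,-.351,.24],down(y))
c=camera_params("wrist"); p,d=capture("wrist"); cv2.imwrite("pics/w1.png",p[:,:,::-1])
print(y,np.round(c["T"],3).tolist(),np.round(c["camera_matrix"],1).tolist())
print(state()["t"],state()["eef_pos"])
w=cloud(d,c).reshape(-1,3); 
for lo,hi in((.082,.095),(.04,.07)):
    t=w[(w[:,2]>lo)&(w[:,2]<hi)&(np.hypot(w[:,0]-.467,w[:,1]+.351)<.05)]
    print(len(t),np.round(np.median(t,0),4) if len(t) else "", cv2.minAreaRect(t[:,:2].astype(np.float32)*1000) if len(t) else "")
for m in mark_of("wrist","salt_mid"): print(m,at_z(m["pixel"],c,.045))
```

```text
[[0.91, 0.42, -0.0], [0.42, -0.91, 0.0], [-0.0, -0.0, -1.0]]
5.5 [0.467, -0.351, 0.2] [-37.1  18.5 100.5  -0.   61.1 -42.6]
5.5 [0.49, 0.15, 0.2] [ 16.9  12.2 109.   -0.   58.7  11.4]
5.5 [0.508, 0.3015, 0.2] [30.5 19.  99.7 -0.  61.3 25. ]
5.5 [0.499, 0.045, 0.16] [  5.   14.2 112.5  -0.   53.3  -0.5]
5.5 [0.499, 0.045, 0.25] [  5.    8.  107.3  -0.   64.7  -0.5]
185.5 [0.467, -0.351, 0.2] [-37.1  18.5 100.5  -0.   61.1 137.4]
185.5 [0.49, 0.15, 0.2] [  16.9   12.2  109.    -0.    58.7 -168.6]
185.5 [0.508, 0.3015, 0.2] [  30.5   19.    99.7   -0.    61.3 -155. ]
185.5 [0.499, 0.045, 0.16] None
185.5 [0.499, 0.045, 0.25] None
5.5 [[0.996, -0.09, -0.026, 0.46], [0.094, 0.955, 0.283, -0.281], [-0.0, -0.284, 0.959, 0.381], [0.0, 0.0, 0.0, 1.0]] [[377.7, 0.0, 319.6], [0.0, 377.7, 228.3], [0.0, 0.0, 1.0]]
2.4917 [ 0.46648018 -0.35194804  0.23997254]
890 [ 0.4695 -0.3524  0.0857] ((469.1456298828125, -353.3034362792969), (27.568340301513672, 27.845430374145508), 6.421720027923584)
418 [ 0.4711 -0.3389  0.0507] ((470.3773498535156, -345.4236755371094), (39.62460708618164, 23.510982513427734), 2.4272427558898926)
{'pixel': [320.2, 196.9], 'conf': 0.78} [ 0.46745588 -0.35070048  0.045     ]
```

View pics/w1.png

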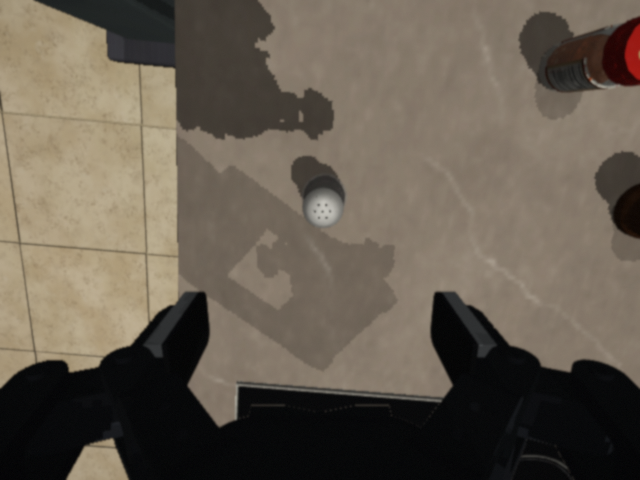

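The wrist view shows the salt cap at (323,207), clear of everything. The camera sits on the tool's +x side, so I'll place the tin with the camera turned toward the robot, away from the handle. Next I pinch the salt twice at right angles to centre it, then look at the small nest while carrying it.

```bash
cat >> h.py <<'E'
def rim(cam_name,c,d,xy,r,rad=.05):
    w=cloud(d,c).reshape(-1,3); t=w[(w[:,2]>.026)&(w[:,2]<.036)&(np.hypot(*(w[:,:2]-xy).T)<rad)]
    f=least_squares(lambda p:np.hypot(t[:,0]-p[0],t[:,1]-p[1])-r,np.array(xy),loss="soft_l1",f_scale=.002)
    return f.x,len(t)
def rep(m=""):
    s=state(); print(m,"t",round(s["t"],2),"p",np.round(s["eef_pos"],4),"F",np.round(s["wrist_force"],1),"g",round(s["grip_width"],3)); return s
E
python3 - <<'E'
from h import *
x,y=.4675,-.3515
movep([x,y,.12],down(95.5)); servo_line([x,y,.028],rate=.12)
command_gripper(0.45); rep("pinch1") 
command_gripper(0.75)
movep([x,y,.028],down(5.5)); rep("turned")
command_gripper(0.0); rep("pinch2")
servo_line([x,y,.26],rate=.25)
movep([.494,.09,.26],down(5.5)); wait(.2); rep("hover")
c=camera_params("wrist"); p,d=capture("wrist"); cv2.imwrite("pics/w2.png",p[:,:,::-1])
print(rim("wrist",c,d,[.489,.150],.0275))
for m in mark_of("wrist","small_nest"): print(m,at_z(m["pixel"],c,.018))
E
```

```text
pinch1 t 5.37 p [ 0.4678 -0.3517  0.0289] F [-1.8  0.8  8.7] g 0.46
turned t 7.13 p [ 0.4675 -0.3515  0.028 ] F [ 0.2 -0.   0.4] g 0.748
pinch2 t 7.49 p [ 0.4679 -0.3517  0.0287] F [-1.   1.2  6.1] g 0.451
hover t 10.39 p [0.4942 0.0893 0.2599] F [ 0.   0.4 -1.1] g 0.449
(array([0.49040084, 0.14909554]), 1106)
{'pixel': [320.7, 128.5], 'conf': 0.66} [0.49006706 0.14861771 0.018     ]
```

View pics/w2.png

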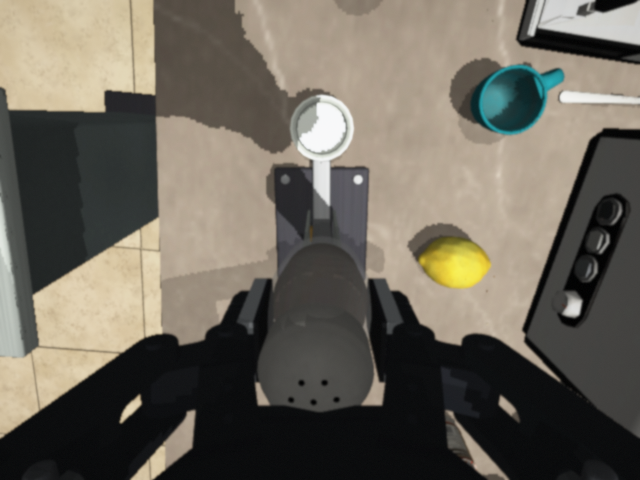

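The nest rim is clear at (322,128) and the salt is held upright. Three views agree on the nest at about (.4895,.1495), so I'll place it.

Run:
```python
from h import *
x,y=.4895,.1495
movep([x,y,.16],down(5.5))
servo_line([x,y,.066],rate=.12); rep("above rim")
for z in (.060,.056,.052,.049,.047):
    servo_line([x,y,z],rate=.04); s=rep(z)
    if s["wrist_force"][2]>8: break
command_gripper(.75); rep("released")
servo_line([x,y,.17],rate=.25)
movep([.494,.09,.26],down(5.5)); wait(.2)
c=camera_params("wrist"); p,d=capture("wrist"); cv2.imwrite("pics/w3.png",p[90-60:230,220:460,::-1].repeat(2,0).repeat(2,1)) 
w=cloud(d,c).reshape(-1,3); t=w[(w[:,2]>.09)&(w[:,2]<.13)&(np.hypot(*(w[:,:2]-[x,y]).T)<.04)]
print("cap",len(t),np.percentile(t[:,2],[50,95]),cv2.minAreaRect(t[:,:2].astype(np.float32)*1000))
print(rim("wrist",c,d,[x,y],.0275)); rep()
```

```text
above rim t 11.97 p [0.4902 0.1495 0.0668] F [-0.1 -0.7 -1.2] g 0.451
0.06 t 12.27 p [0.4894 0.1495 0.06  ] F [-1.5 -0.5 -0.9] g 0.451
0.056 t 12.52 p [0.4893 0.1495 0.0558] F [-0.2  0.2 -1.1] g 0.449
0.052 t 12.77 p [0.4893 0.1494 0.0517] F [ 0.2 -0.1 -1.3] g 0.451
0.049 t 13.02 p [0.4894 0.1494 0.0488] F [ 0.1  0.7 -0.6] g 0.452
0.047 t 13.27 p [0.4894 0.1495 0.0469] F [-0.1  0.2 -1.1] g 0.453
released t 13.63 p [0.4896 0.1495 0.0471] F [-0.3  0.7  1.3] g 0.751
cap 1532 [0.10247072 0.1055398 ] ((488.4938659667969, 147.38052368164062), (33.15411376953125, 33.61711502075195), 5.44542932510376)
(array([0.49041119, 0.14891996]), 1067)
 t 15.03 p [0.4932 0.0903 0.2585] F [0.9 0.3 0.3] g 0.751
```

View pics/w3.png

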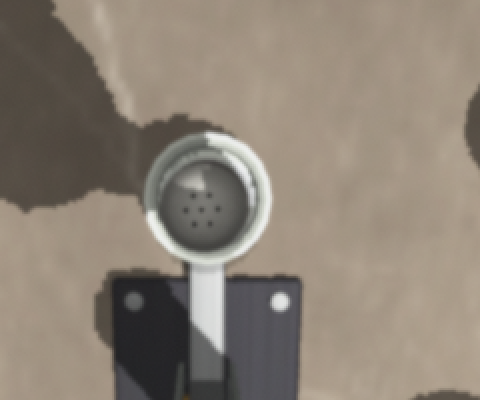

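The salt sits in the nest, its cap centred inside the rim at about (205,205) in the crop. For the tin, I'll do a close check first, then pinch at 135° and 45°, which are clear of the small look-alikes.

Run:
```python
from h import *
x,y=.508,.3012
command_gripper(1.0)
movep([x,y,.24],down(135.5)); wait(.2); rep()
c=camera_params("wrist"); p,d=capture("wrist"); cv2.imwrite("pics/w4.png",p[:,:,::-1])
w=cloud(d,c).reshape(-1,3); t=w[(w[:,2]>.062)&(w[:,2]<.085)&(np.hypot(*(w[:,:2]-[x,y]).T)<.045)]
print("tin top",len(t),np.percentile(t[:,2],[50,95]),cv2.minEnclosingCircle(t[:,:2].astype(np.float32)*1000),cv2.minAreaRect(t[:,:2].astype(np.float32)*1000))
o=w[(w[:,2]>.02)&(w[:,2]<.062)&(np.hypot(*(w[:,:2]-[x,y]).T)<.14)&(np.hypot(*(w[:,:2]-[x,y]).T)>.04)]
print("others", len(o)); h=np.histogram2d(o[:,0],o[:,1],bins=[np.arange(.36,.66,.02),np.arange(.16,.46,.02)])[0]
for i,j in zip(*np.where(h>30)): print((round(.37+.02*i-x,3),round(.17+.02*j-y,3)),int(h[i,j]),end=" ")
```

```text
t 17.26 p [0.5081 0.3009 0.2401] F [ 0.1 -0.5 -0.1] g 1.0
tin top 3482 [0.06764054 0.07026483] ((509.1471252441406, 300.86370849609375), 28.590198516845703) ((509.4031982421875, 300.68682861328125), (56.654075622558594, 55.88534164428711), 46.12186050415039)
others 4380
(np.float64(-0.118), np.float64(0.029)) 296 (np.float64(-0.118), np.float64(0.049)) 148 (np.float64(-0.098), np.float64(0.009)) 223 (np.float64(-0.098), np.float64(0.029)) 545 (np.float64(-0.098), np.float64(0.049)) 370 (np.float64(-0.078), np.float64(0.029)) 238 (np.float64(-0.078), np.float64(0.049)) 58 (np.float64(-0.058), np.float64(0.089)) 275 (np.float64(-0.058), np.float64(0.109)) 126 (np.float64(-0.038), np.float64(-0.131)) 124 (np.float64(-0.038), np.float64(0.069)) 157 (np.float64(-0.038), np.float64(0.089)) 491 (np.float64(-0.038), np.float64(0.109)) 374 (np.float64(-0.018), np.float64(-0.131)) 447 (np.float64(-0.018), np.float64(0.089)) 181 (np.float64(-0.018), np.float64(0.109)) 92 (np.float64(0.002), np.float64(-0.131)) 208
```

View pics/w4.png

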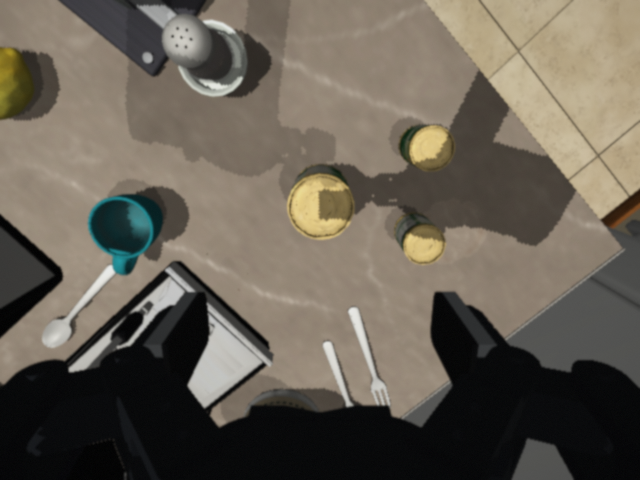

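The large tin is at (320,205), measures 57 mm and is clearly the biggest. The two small ones are at (428,148) and (422,242), and the jaw axis passes between them.

Run:
```python
from h import *
x,y=.5085,.301
servo_line([x,y,.10],rate=.2); servo_line([x,y,.025],rate=.12); rep("down")
command_gripper(0.6); rep("pinch1")
command_gripper(0.9)
movep([x,y,.025],down(45.5))
command_gripper(0.0); rep("pinch2")
servo_line([x,y,.26],rate=.25)
movep([.57,-.059,.26],down(95.5)); wait(.2); rep("hover")
c=camera_params("wrist"); p,d=capture("wrist"); cv2.imwrite("pics/w5.png",p[:,:,::-1])
print(rim("wrist",c,d,[.509,-.059],.0345,.055))
for m in mark_of("wrist","large_nest"): print(m,at_z(m["pixel"],c,.018))
```

```text
down t 18.93 p [0.509  0.3013 0.0257] F [0.9 0.3 0.2] g 0.994
pinch1 t 19.32 p [0.509  0.3014 0.0262] F [-0.1 -0.8  6.1] g 0.657
pinch2 t 21.38 p [0.5087 0.3011 0.0253] F [-0.6  0.7  5.1] g 0.654
hover t 24.03 p [ 0.5701 -0.0581  0.2599] F [ 0.4 -0.3 -2.1] g 0.659
(array([ 0.51086549, -0.05985274]), 1408)
{'pixel': [324.7, 128.5], 'conf': 0.97} [ 0.50934929 -0.0605339   0.018     ]
```

View pics/w5.png

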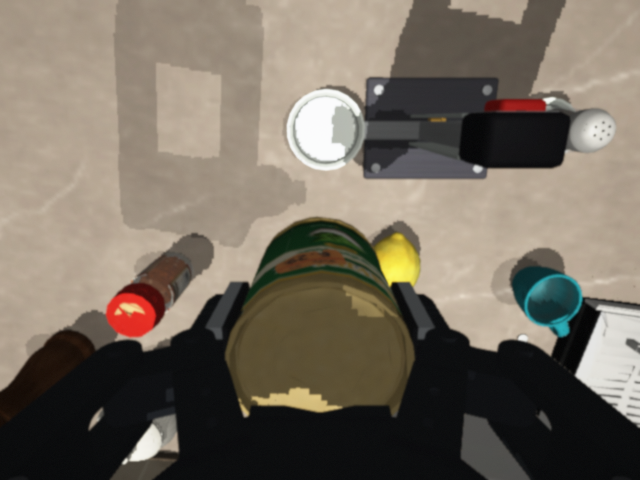

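The nest is at (326,130) with the tin held upright and the path clear. The estimates agree on about (.5095,-.0593), so I'll place it.

Run:
```python
from h import *
x,y=.5095,-.0593; R=down(95.5)
servo_line([x,y,.26],rate=.2); servo_line([x,y,.064],rate=.14); rep("above rim")
for z in (.056,.052,.048,.045,.0435):
    servo_line([x,y,z],rate=.04); s=rep(z)
    if s["wrist_force"][2]>8: break
command_gripper(.9); rep("released")
servo_line([x,y,.26],rate=.25)
movep([.565,-.02,.27],R); wait(.2)
c=camera_params("wrist"); p,d=capture("wrist"); cv2.imwrite("pics/w6.png",p[:,:,::-1])
w=cloud(d,c).reshape(-1,3)
def seg(lo,hi,xy,r): t=w[(w[:,2]>lo)&(w[:,2]<hi)&(np.hypot(*(w[:,:2]-xy).T)<r)]; print(len(t),np.percentile(t[:,2],[50,95]),cv2.minAreaRect(t[:,:2].astype(np.float32)*1000))
seg(.08,.11,[x,y],.05); seg(.188,.21,[.499,.0455],.05); seg(.095,.12,[.4895,.1495],.04)
print(rim("wrist",c,d,[x,y],.0345,.055)); rep()
```

```text
above rim t 26.13 p [ 0.5101 -0.0593  0.0647] F [ 0.8 -0.  -2.5] g 0.659
0.056 t 26.48 p [ 0.5093 -0.0593  0.0558] F [-0.  -0.1 -2.5] g 0.659
0.052 t 26.73 p [ 0.5093 -0.0593  0.0517] F [ 0.7  0.6 -1.7] g 0.66
0.048 t 26.98 p [ 0.5092 -0.0593  0.0477] F [ 0.4  0.6 -1.5] g 0.658
0.045 t 27.23 p [ 0.5094 -0.0593  0.0448] F [ 0.3 -1.1 -2.3] g 0.661
0.0435 t 27.48 p [ 0.5095 -0.0593  0.0435] F [ 0.2  0.3 -1.7] g 0.657
released t 27.82 p [ 0.5097 -0.0593  0.0436] F [ 0.3  0.8 -0.1] g 0.9
3769 [0.08570296 0.08830112] ((510.32586669921875, -60.89308166503906), (55.788307189941406, 56.43650436401367), 5.099454402923584)
4361 [0.19490348 0.19623862] ((498.7090148925781, 44.05976104736328), (33.25596618652344, 45.37428665161133), 5.426580429077148)
1325 [0.10263448 0.10539047] ((488.5439147949219, 145.80862426757812), (30.019315719604492, 32.80095291137695), 77.16526794433594)
(array([ 0.51106033, -0.06037428]), 740)
 t 29.47 p [ 0.564  -0.0205  0.2694] F [-0.2  0.7  0.8] g 0.904
```

View pics/w6.png

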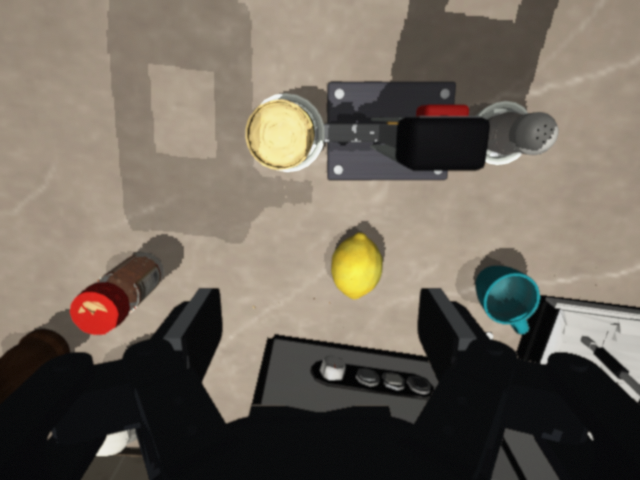

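The tin rose exactly 18 mm relative to the worktop and is centred within about 1 mm. The salt is down too, and the bystanders are untouched. Next I pinch the handle, then pull in stages watching the force.

Run:
```python
from h import *
x,y=.499,.0453; R=down(5.5)
movep([x,y,.28],R); servo_line([x,y,.155],rate=.12); s=rep("at handle")
if np.abs(s["wrist_force"]).max()<10:
    command_gripper(0.0); wait(.2); rep("squeezed")
    for dz in (.004,.012,.03,.06):
        servo_line([x,y,.155+dz],rate=.05); s=rep(dz)
        if abs(s["wrist_force"][2])>30: print("STUCK"); break
```

```text
at handle t 32.16 p [0.4995 0.0453 0.1556] F [ 0.7  0.  -0.3] g 0.9
squeezed t 32.84 p [0.5001 0.0454 0.1557] F [3.9 0.9 6.2] g 0.348
0.004 t 33.09 p [0.5001 0.0454 0.1589] F [ 8.6  0.9 -6. ] g 0.341
0.012 t 33.4 p [0.5001 0.0454 0.1669] F [ 8.4  0.1 -6. ] g 0.346
0.03 t 33.91 p [0.5001 0.0454 0.1849] F [ 8.1  0.5 -6.1] g 0.344
0.06 t 34.66 p [0.5    0.0454 0.2148] F [ 9.4 -0.1 -6.8] g 0.343
```

Run:
```python
from h import *
x,y=.5,.0454
for z in (.235,.242,.244,.245,.246,.247,.248):
    servo_line([x,y,z],rate=.04); wait(.1); s=rep(z)
    if s["wrist_force"][2]<-18: break
wait(.5); rep("hold")
for n in("top","side"):
    c=camera_params(n); p,d=capture(n); cv2.imwrite(f"pics/{n}9.png",p[:,:,::-1])
    w=cloud(d,c).reshape(-1,3)
    for nm,xy,lo in(("tin",[.5095,-.0593],.14),("salt",[.4895,.1495],.16),("nestL",[.5095,-.0593],.09),("nestS",[.4895,.1495],.09)):
        t=w[(w[:,2]>lo)&(w[:,2]<(.21 if lo>.1 else .13))&(np.hypot(*(w[:,:2]-xy).T)<.042)]
        if len(t): print(n,nm,len(t),np.percentile(t[:,2],[50,95]).round(4),np.round(cv2.minAreaRect(t[:,:2].astype(np.float32)*1000)[0],1))
cv2.imwrite("pics/v9.png",cv2.resize(cv2.imread("pics/side9.png")[140:340,220:460],(780,650))[:600])
```

```text
0.235 t 35.41 p [0.5    0.0454 0.2343] F [ 4.6  0.4 -5.5] g 0.35
0.242 t 35.83 p [0.5001 0.0454 0.2414] F [ 5.2  0.6 -6. ] g 0.344
0.244 t 36.18 p [0.5    0.0454 0.2434] F [ 5.3  0.6 -5.3] g 0.343
0.245 t 36.53 p [0.5    0.0454 0.2443] F [ 5.3  0.4 -6.9] g 0.35
0.246 t 36.88 p [0.5    0.0454 0.2453] F [ 5.1  0.7 -7. ] g 0.347
0.247 t 37.23 p [0.5    0.0454 0.2458] F [  8.2   0.7 -12.3] g 0.344
0.248 t 37.58 p [0.5    0.0454 0.2459] F [ 11.1   0.5 -21. ] g 0.347
hold t 38.08 p [0.5    0.0454 0.2459] F [ 11.5   0.7 -20.5] g 0.346
top tin 438 [0.178  0.1815] [508.  -68.6]
top salt 3 [0.1663 0.1715] [473.7 137.9]
top nestL 85 [0.1215 0.1254] [510.1 -75.1]
top nestS 42 [0.1206 0.1253] [470.5 134.4]
side tin 513 [0.1759 0.1797] [503.7 -50.7]
side salt 290 [0.1905 0.1972] [485.9 149.1]
side nestL 311 [0.1193 0.1272] [501.5 -51.6]
side nestS 291 [0.1178 0.1247] [483.5 145.7]
```

View pics/v9.png

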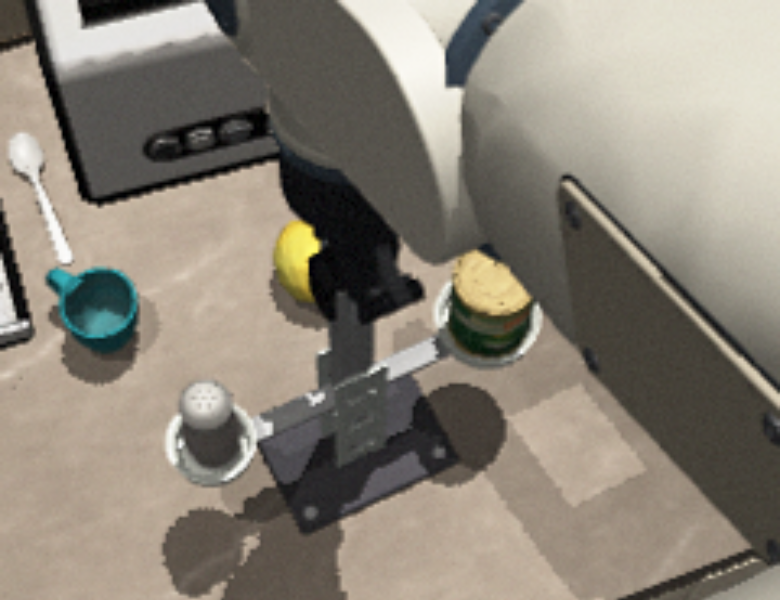

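The side picture shows the lift at the top, with the tin at about (490,300) and the salt at about (205,430), both upright in their nests. The pull force rose at the hard end. I'll ease the over-pull slightly and hand in.

Run:
```python
from h import *
servo_line([.5,.0454,.2473],rate=.02); wait(.3); rep("final")
job_done(); rep("done")
```

```text
final t 38.73 p [0.5    0.0454 0.2458] F [  9.9   0.6 -14.2] g 0.344
the job is handed in; nothing more can be done
the job is handed in; nothing more can be done
```

The salt shaker is in the small nest and the large green tin is in the large nest. The loaded lift is at its second stop, held there by the handle with the button squeezed in. I handed it in at about 39 s of the 72 s; no verdict was reported.

- **Placing:** I centred each item by pinching it twice at right angles, then lowered it in with the lift down. Neither met any resistance. Afterwards the tin was within about 1 mm of its nest centre and 18 mm higher than on the worktop, as expected. The salt looked centred and fully down in the picture.
- **Lifting:** The carrier moved freely on a pull of about 6–7 N, so the latch was released. Near +90 mm the pull rose sharply, which is the hard end of travel. The tin and nest rims also measured about 90 mm higher from both fixed cameras.
- **Final hold:** The gripper stayed closed on the handle at a steady width, with a light over-pull of about 14 N.
- **Bystanders:** The cup and lemon looked unmoved in the last picture. The spice jar was out of that crop, but the arm never went near it.
- **Disagreements and limits:**
  - The cameras differed by 1–2 mm on nest and handle positions.
  - A sideways force of about 10 N stayed on the handle, so the grip is probably about 1 mm off centre.
  - In the last check the arm partly hid the nests, so those horizontal readings were unusable. I judged uprightness by eye from the side picture.
  - Button travel was not measured directly; I inferred it from the steady grip width and the free latch.

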